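# Line the two grooming-arm clamp shoes

## Robot

A 7-joint arm with a two-finger parallel gripper is mounted at the origin on the work surface. World frame = base frame: x ahead of the robot, y to its left, z up, the work surface at z = 0. Lengths are in m, angles in rad, forces in N, time in s.
With the tool pointing down it reaches from about 0.425 to 0.925 m from the base axis. Payload 6.8 kg.
Tool frame: the origin (TCP) lies on the centre line of the jaws, within the pads' length; the fingertips stand 25 mm ahead of it and the grasp point (between the pads) lies 6 mm ahead of it; z points along the fingers, y is the line along which they close (so a half turn about z gives the same grasp; the last joint's range is limited). The gripper opens to 85 mm and grips with 20 to 120 N. Pads are 22 mm wide; open, the fingers measure 114 mm over their backs; the gripper's body (76 mm by 85 mm) begins 54 mm behind the grasp point. The pads swing forward as they close: fully open they stand 13 mm farther back than shut.
Start: joints at [1.115, 0.477, 0.022, 1.555, -0.011, 1.109, -0.083], TCP at [0.23, -0.635, 0.256] pointing down, gripper open.
Joint ranges: [-2.96, 2.96], [-0.34, 2.1], [-1.41, 1.46], [0.24, 2.44], [-1.37, 4.51], [0.17, 1.92], [-2.96, 2.96]. Speed limits (rad/s): [2.39, 2.39, 3.14, 3.14, 3.14, 3.14, 3.14].

## Interface

Orientations are given as a rotation vector (axis times angle).
In Python, from bench import status, imaging, workorder gives the robot as it stands.
- The arm moves only by the tool send_rows, never from a script. Its argument "steps" is a list of rows, each an object of numbers: "dx", "dy", "dz": the shift along the tool's x, y, z in cm; "yaw": the turn about the tool's z in degrees; "gripper": the opening, from 0 (shut) to 1 (fully open). A call has 1 to 5 rows; each row is the pose to reach, as a shift and turn from the pose commanded when the call began, along the tool's axes at that moment; what a row does not reach only later rows make up. A row lasts 1/8 s, in which the tool goes at most 62.5 mm and 10.7 degrees, less where a joint would pass 70% of its speed; a pose out of reach is approached as far as the arm can. A call with a gripper value outside its range is refused whole. The fingers move at their own pace and stop on an object; "force" is the grip in N (left out, the last holds). Time passes only in rows, so rows that repeat a pose let the fingers close. It gives the time, the measured TCP pose, the force, the opening and the grip force at its end, in the units of the state.
- status.get_obs(): the state, without advancing time (a new reading comes with each control period).
- imaging.grab_frame(name): name is "side" or "top" or "wrist"; returns a dict with "color" (384x512x3 uint8, red, green, blue), "depth" (384x512 float32, m along the optical axis (not along the pixel's ray), 0 where there is no reading), "K" (3x3 intrinsics, pixels), "R" (3x3) and "t" (3): a world point X has camera coordinates R X + t. Camera axes: x right, y down, z forward; pixel columns grow to the right and rows downward; lengths in m; the calibration is good to about 2 mm. The wrist camera is an equidistant fisheye: a pixel r from the principal point sees the ray r / f radians off the axis. A picture is of the moment at which its call begins.
- workorder.hand_in(): hands the job in; it is judged then, once.
The state is a dict: "clock": time; "joints": joint angles; "qvel": joint speeds; "tau": joint torques, N m; "tcp_pos": TCP position; "orientation": TCP orientation; "contact_force": force on the tool from outside, world axes, zero at the start; "moment": the same for the moment, N m; "grip_width": finger opening in m; "gripper_force": force on a finger pad.
Only numpy, scipy, OpenCV 4.12 (cv2) and the standard library are available. Lean on these libraries where they do the work, as an engineer would, in place of code of your own. Each camera call takes 0.05 s, during which the arm holds its last target. There are 200 camera calls.

## Task

Pack both clamp shoes of the grooming arm: thread the pink liner that matches each shoe over its two pins so that it lies flat on the shoe, then thread the matching blue plate over the same pins so that it lies flat on top of the liner. Long parts belong on the long shoe and short parts on the short one. Leave the single-hole pink spare pad, the comb, the jar and the treat ball where they are.

Things in the scene. Friction and masses are not known exactly. Their poses are not given: they have to be found in the camera images.
- liner_long: Pink flat liner (long), rigid, 110 mm long x 44 mm wide x 10 mm thick, about 60 g, loose, lying flat on the table; two round 14 mm through holes 80 mm apart (40 mm either side of the centre) on its long centre line. Origin: centre of the underside; x along its length, y across its width, z up. It is the same turned half round.
- liner_short: Pink flat liner (short), rigid, 80 mm long x 44 mm wide x 10 mm thick, about 45 g, loose, lying flat on the table; two round 14 mm through holes 50 mm apart (25 mm either side of the centre) on its long centre line. Origin: centre of the underside; x along its length, y across its width, z up. It is the same turned half round.
- plate_long: Blue flat pressure plate (long), rigid, 110 mm long x 44 mm wide x 10 mm thick, about 120 g, loose, lying flat on the table; two round 14 mm through holes 80 mm apart (40 mm either side of the centre) on its long centre line. Origin: centre of the underside; x along its length, y across its width, z up. It is the same turned half round.
- plate_short: Blue flat pressure plate (short), rigid, 80 mm long x 44 mm wide x 10 mm thick, about 90 g, loose, lying flat on the table; two round 14 mm through holes 50 mm apart (25 mm either side of the centre) on its long centre line. Origin: centre of the underside; x along its length, y across its width, z up. It is the same turned half round.
- shoe_wide: Dark steel clamp shoe (long), fixed to the table: block 124 x 56 x 14 mm high with two upright yellow pins 80 mm apart (40 mm either side of centre along x), 8 mm thick, tips 48 mm above the table, top 9 mm tapering to 3 mm. Origin: centre of underside, on the table; x along the pin row, z up. Parts home on it have undersides 14 mm (first) and 24 mm (second) above it.
- shoe_narrow: Dark steel clamp shoe (short), fixed to the table: block 94 x 56 x 14 mm high with two upright yellow pins 50 mm apart (25 mm either side of centre along x), 8 mm thick, tips 48 mm above the table, top 9 mm tapering to 3 mm. Origin: centre of underside, on the table; x along the pin row, z up. Parts home on it have undersides 14 mm (first) and 24 mm (second) above it.
- spare: Pink spare pad, 64 x 64 x 10 mm, with a single 24 mm hole in its middle; fits neither shoe. Loose on the table; to be left alone. Origin: centre of the underside, z up.
- comb: Steel grooming comb lying flat, 160 x 31 x 5 mm, loose at the far side of the table, beyond the other parts; to be left alone. Origin: at its middle, on the table; x along its length.
- jar: Green glass jar with a steel screw lid, 70 mm in diameter, 90 mm high, standing loose; to be left alone. Origin: centre of the underside, z up.
- ball: Orange plastic treat ball, 68 mm in diameter with a small flat foot, 65 mm high, standing loose; to be left alone. Origin: centre of its foot, z up.
Mind the look-alikes: they are no part of the job. What is shaped like the liner_long but orange, turquoise or white is not meant.

How it is judged:
At the end, for the whole second after the job is handed in: Each shoe has its matching pink liner, then blue plate, threaded on both pins: centres within 7 mm, heights within 2 mm of home, within 0.2 rad of the pin row, tilt under 0.08 rad, at rest, released. Spare pad, comb, jar and ball within 20 mm of their start (horizontal distance between each of liner_long, plate_long and shoe_wide below 0.007 m and z of liner_long in the frame of shoe_wide between 0.012 and 0.0165 m and angle between each of liner_long, plate_long, liner_short, plate_short's own z axis and vertical below 0.08 rad and angle between the x axis of each of liner_long, plate_long and the x axis of shoe_wide, either way round below 0.2 rad and linear speed of each of liner_long, plate_long, liner_short, plate_short below 0.02 m/s and z of plate_long in the frame of shoe_wide between 0.022 and 0.0265 m and horizontal distance between each of liner_short, plate_short and shoe_narrow below 0.007 m and z of liner_short in the frame of shoe_narrow between 0.012 and 0.0165 m and angle between the x axis of each of liner_short, plate_short and the x axis of shoe_narrow, either way round below 0.2 rad and z of plate_short in the frame of shoe_narrow between 0.022 and 0.0265 m and distance of each of spare, comb, jar, ball from where it was at the start of the episode below 0.02 m); the robot touches nothing.
It fails at once if the spare pad is moved more than 20 mm or tipped (distance of spare from where it was at the start of the episode above 0.02 m or angle between spare's own z axis and vertical above 0.3 rad).
It fails at once if the comb is moved more than 20 mm or tipped (distance of comb from where it was at the start of the episode above 0.02 m or angle between comb's own z axis and vertical above 0.3 rad).
It fails at once if the jar is moved more than 20 mm or tipped (distance of jar from where it was at the start of the episode above 0.02 m or angle between jar's own z axis and vertical above 0.3 rad).
It fails at once if the treat ball is moved more than 20 mm or tipped (distance of ball from where it was at the start of the episode above 0.02 m or angle between ball's own z axis and vertical above 0.3 rad).
It also fails if it takes over 122 s, if anything falls off the work surface, if the arm or the gripper's body presses on something with over 40 N, if the wrist force passes 120 N, or if a joint passes its speed limit or range.

## Working session

There is one attempt and no reset: what is moved stays moved. The work goes in short steps, Python scripts to look and compute and a tool call to move; the robot and the scene stay as the last step left them, time stands still between calls to the robot, and variables do not carry over. Pictures are saved under pics/ and viewed, at most 14 in all, crops included, and the job is handed in when it is done.

Besides the shell and the picture viewer there is one more tool, called after "Request:" as name(argument=value, ...) on one line, values as JSON. send_rows: Moves the arm, as the interface text tells. Its arguments: {"type":"object","properties":{"steps":{"type":"array"},"force":{"type":"number"}},"required":["steps"]}

```bash
mkdir -p pics; ls; python3 - <<'E'
from bench import status, imaging
import cv2,numpy as np
print(status.get_obs())
for n in ['top','side']:
    f=imaging.grab_frame(n); cv2.imwrite(f'pics/{n}0.png',f['color'][:,:,::-1]); np.savez(f'{n}0.npz',**f)
    print(n,f['K'],f['R'],f['t'], -f['R'].T@f['t'])
E
```

```text
pics
{'clock': 0.0, 'joints': array([ 1.11490161,  0.47782532,  0.02232842,  1.55648581, -0.01151995,
        1.10930515, -0.08310135]), 'qvel': array([-4.99944005e-04,  7.76577708e-05,  7.72692731e-04,  1.65595265e-04,
       -9.15728847e-04, -3.54252407e-04,  7.42977372e-04]), 'tau': array([ 2.62749118e-04, -5.96444356e+01,  1.60785310e+00, -2.81201237e+01,
        1.24364629e-02,  9.13012773e-03,  2.80760912e-05]), 'tcp_pos': array([ 0.22986239, -0.63405192,  0.25529404]), 'orientation': array([-3.09239001e+00, -5.43279033e-01,  6.98655397e-04]), 'contact_force': array([ 0.81162503, -0.26890493, -0.00249175]), 'moment': array([-0.01371092,  0.01496423, -0.01243935]), 'gripper_force': 0.0, 'grip_width': 0.08545036309917786}
top [[353.61912327   0.         254.00838824]
 [  0.         353.61912327 192.01149307]
 [  0.           0.           1.        ]] [[-0.01493413 -0.99974953  0.01666864]
 [-0.98376291  0.01170938 -0.17909055]
 [ 0.17885052 -0.01907255 -0.98369138]] [-0.03322178  0.54835499  1.00272783] [ 0.35961677 -0.02050978  1.08513368]
side [[395.00222982   0.         259.23953585]
 [  0.         395.00222982 189.17420413]
 [  0.           0.           1.        ]] [[-0.94852433 -0.3157933   0.02400395]
 [-0.21099367  0.57358185 -0.79150839]
 [ 0.23618482 -0.75582965 -0.61068673]] [0.49725542 0.17614225 1.11048964] [0.24654297 0.89533893 0.80564326]
```

```bash
python3 - <<'E'
import cv2
for n in ['top','side']:
    cv2.imwrite(f'pics/{n}0b.png',cv2.resize(cv2.imread(f'pics/{n}0.png'),(800,600),interpolation=cv2.INTER_CUBIC))
E
```

```text
(no output)
```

View pics/top0b.png

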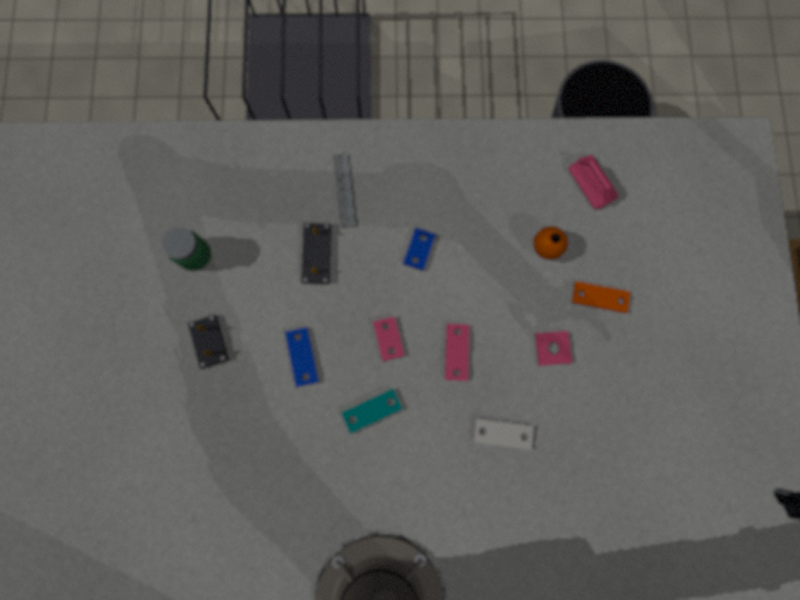

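View pics/side0b.png

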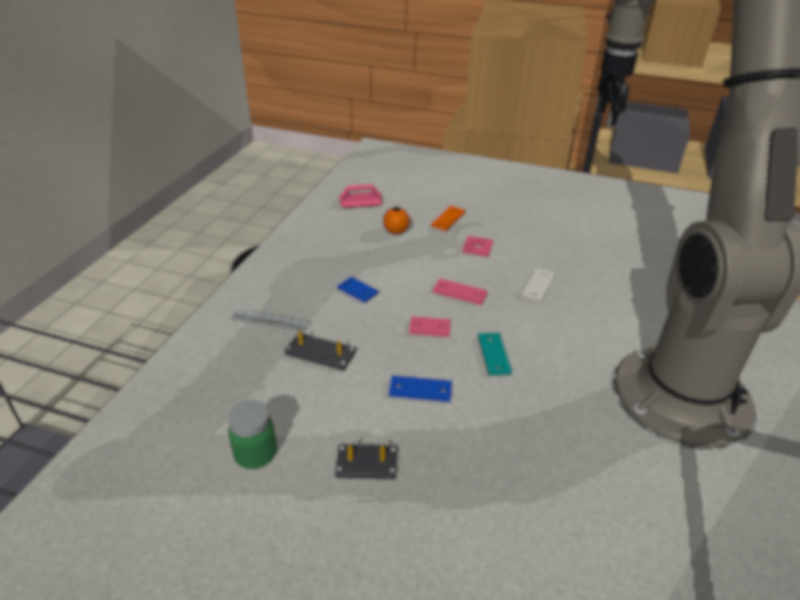

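In the top picture (800 px scale):
- Parts to pack: long pink liner (458,352), short pink liner (390,339), long blue plate (302,357), short blue plate (420,248).
- Shoes: long (318,253), short (209,341).
- Leave alone: spare (554,349), comb (345,190), jar (187,248), ball (551,243).
- Look-alikes, which differ in colour: orange (602,297), turquoise (373,410), white (505,433). There is also a pink box-like thing at (595,182).

Next I'll measure the parts and make a confirming crop.

```bash
cat > h.py <<'E'
import cv2,numpy as np
from bench import status,imaging
def ray(f,uv,z,fish=False):
    uv=np.atleast_2d(np.asarray(uv,float)); K=f['K']
    p=(uv-K[:2,2])/[K[0,0],K[1,1]]
    if fish:
        r=np.linalg.norm(p,axis=1,keepdims=True)+1e-9
        d=np.hstack([p/r*np.sin(r),np.cos(r)])
    else: d=np.hstack([p,np.ones((len(p),1))])
    d=d@f['R']; c=-f['R'].T@f['t']
    return (c+d*((z-c[2])/d[:,2])[:,None])[:,:2]
def masks(rgb):
    h,s,v=cv2.split(cv2.cvtColor(rgb,cv2.COLOR_RGB2HSV))
    m={'pink':(h>160)&(h<179)&(s>110)&(v>60),'blue':(h>105)&(h<125)&(s>130)&(v>50),'yellow':(h>12)&(h<30)&(s>120)&(v>50),'dark':(v<75)&(s<90)}
    return {k:a.astype(np.uint8)*255 for k,a in m.items()}
def rect(w):
    (c,(a,b),t)=cv2.minAreaRect((np.asarray(w)*1000).astype(np.float32))
    if a<b: a,b,t=b,a,t+90
    return np.array(c)/1000,a,b,(t+90)%180-90
E
python3 - <<'E'
from h import *
f=dict(np.load('top0.npz')); m=masks(f['color'])
for k,z in [('pink',.01),('blue',.01),('dark',.014),('yellow',.03)]:
    for c in cv2.findContours(m[k],cv2.RETR_EXTERNAL,cv2.CHAIN_APPROX_NONE)[0]:
        ar=cv2.contourArea(c)
        if ar<(150 if k!='yellow' else 2): continue
        uv=c[:,0].astype(float)
        if uv[:,1].max()>330 or uv[:,1].min()<80: continue
        C,a,b,t=rect(ray(f,uv,z)); print(k,ar,uv.mean(0).round(),C.round(4),round(a),round(b),round(t,1))
im=cv2.resize(f['color'][90:260,100:380],(800,486),interpolation=cv2.INTER_CUBIC); cv2.imwrite('pics/crop1.png',im[:,:,::-1])
E
```

```text
pink 374.0 [354. 222.] [ 0.4573 -0.3454] 64 61 -87.1
pink 447.0 [292. 225.] [ 0.4521 -0.1556] 104 43 -2.2
pink 312.0 [248. 216.] [ 0.4799 -0.023 ] 77 42 13.5
pink 520.5 [379. 116.] [ 0.8008 -0.4501] 109 60 27.5
blue 461.0 [193. 228.] [0.4471 0.1461] 107 43 12.7
blue 278.0 [268. 159.] [ 0.66   -0.0864] 77 41 -19.3
dark 686.0 [135. 218.] [0.4798 0.3178] 98 75 18.4
dark 339.0 [126. 163.] [0.6477 0.3508] 87 72 57.9
dark 747.5 [204. 162.] [0.6536 0.1134] 126 69 0.3
yellow 340.0 [384. 190.] [ 0.5537 -0.4395] 103 36 77.8
yellow 3.5 [200. 172.] [0.614  0.1232] 9 6 0.7
yellow 59.0 [509. 171.] [ 0.6068 -0.8318] 116 16 -8.4
yellow 251.0 [352. 156.] [ 0.6649 -0.3473] 59 56 -3.4
```

View pics/crop1.png

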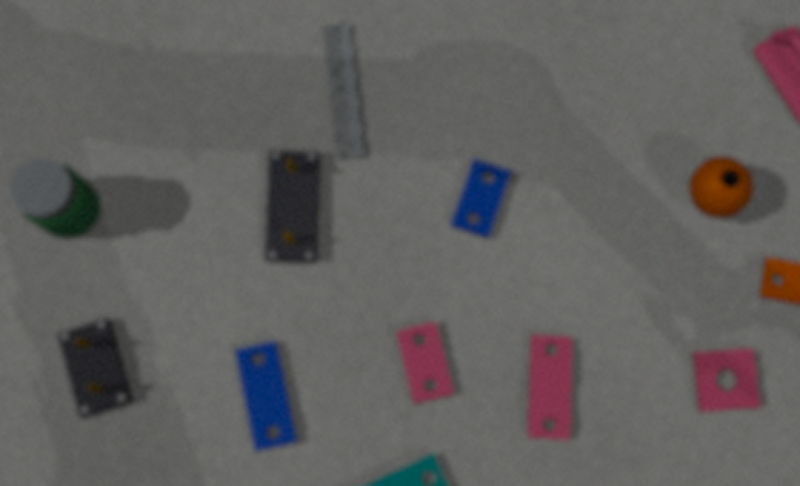

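The crop confirms the four parts, both shoes and the look-alikes by colour, length and hole count. The long pink liner is at crop (552,386) with two holes and the spare is at (727,380) with one hole. Next I'll add a move helper and a wrist view.

```bash
cat >> h.py <<'E'
from scipy.spatial.transform import Rotation as Ro
def to(x,y,z,yaw):
    o=status.get_obs(); R=Ro.from_rotvec(o['orientation']).as_matrix()
    d=R.T@(np.array([x,y,z])-o['tcp_pos'])*100
    cur=np.degrees(np.arctan2(R[1,0],R[0,0])); w=(yaw-cur+90)%180-90
    print('t',round(o['clock'],2),'tcp',o['tcp_pos'].round(4),'yaw',round(cur,1),'| dx dy dz',d.round(2),'yaw',round(-w,1))
E
python3 -c "
from h import *
to(.452,-.155,.2,-2)"
```

```text
t 0.1 tcp [ 0.2299 -0.6341  0.2554] yaw 19.9 | dx dy dz [ 37.22 -37.46   5.6 ] yaw 21.9
```

Request:
send_rows(steps=[{"dx":6,"dy":-6,"dz":0,"yaw":10},{"dx":12,"dy":-12,"dz":0,"yaw":20},{"dx":18,"dy":-18,"dz":0,"yaw":22},{"dx":24,"dy":-24,"dz":2,"yaw":22},{"dx":30,"dy":-30,"dz":4,"yaw":22}])

```text
validation failed for argument at $.st...
```

```bash
python3 -c "
from h import *
to(.452,-.155,.2,-2)"
```

```text
t 0.1 tcp [ 0.2299 -0.6341  0.2554] yaw 19.9 | dx dy dz [ 37.22 -37.46   5.6 ] yaw 21.9
```

Request:
send_rows(steps=[{"dx":6,"dy":-6,"dz":0,"yaw":10,"gripper":1},{"dx":12,"dy":-12,"dz":0,"yaw":20,"gripper":1},{"dx":18,"dy":-18,"dz":0,"yaw":22,"gripper":1},{"dx":24,"dy":-24,"dz":2,"yaw":22,"gripper":1},{"dx":30,"dy":-30,"dz":4,"yaw":22,"gripper":1}], force=40)

```text
clock: 0.72
tcp_pos: [0.3625, -0.351, 0.2369]
orientation: [3.141, -0.057, 0.001]
contact_force: [0.3, 0.6, 0.4]
grip_width: 0.0856
gripper_force: 0.0
```

```bash
python3 -c "
from h import *
to(.452,-.155,.2,-2)"
```

```text
t 0.72 tcp [ 0.3625 -0.351   0.2369] yaw -2.1 | dx dy dz [  8.23 -19.91   3.68] yaw -0.1
```

Request:
send_rows(steps=[{"dx":2,"dy":-5,"dz":1,"yaw":0,"gripper":1},{"dx":4,"dy":-10,"dz":2,"yaw":0,"gripper":1},{"dx":6,"dy":-15,"dz":3,"yaw":0,"gripper":1},{"dx":8.2,"dy":-19.9,"dz":3.7,"yaw":0,"gripper":0.6},{"dx":8.2,"dy":-19.9,"dz":3.7,"yaw":0,"gripper":0.6}])

```text
clock: 1.35
tcp_pos: [0.4523, -0.1526, 0.1994]
orientation: [-3.139, 0.044, 0.001]
contact_force: [0.1, -0.7, 0.1]
grip_width: 0.0518
gripper_force: 0.0
```

```bash
python3 - <<'E'
from h import *
to(.452,-.155,.2,-2)
f=imaging.grab_frame('wrist'); np.savez('w1.npz',**f); cv2.imwrite('pics/w1.png',f['color'][:,:,::-1])
print(f['K'],-f['R'].T@f['t'],f['R'])
E
```

```text
t 1.35 tcp [ 0.4523 -0.1526  0.1994] yaw -1.6 | dx dy dz [-0.03  0.24 -0.06] yaw 0.4
[[297.31863964   0.         256.25964032]
 [  0.         297.31863964 190.40324876]
 [  0.           0.           1.        ]] [ 0.52988662 -0.15561238  0.31664712] [[-0.02831356 -0.99959734 -0.00187213]
 [-0.95412878  0.02646712  0.29822434]
 [-0.2980547   0.01023005 -0.95449397]]
```

View pics/w1.png

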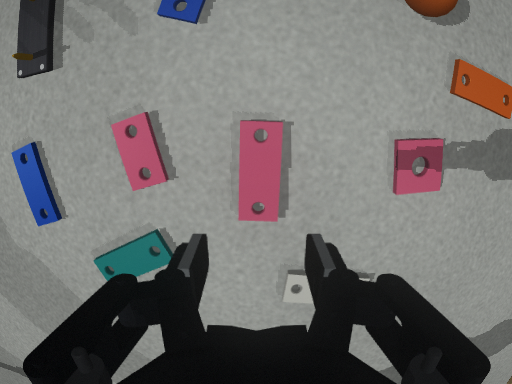

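The wrist picture shows the long liner at (260,170) with holes at (260,135) and (258,208). The short liner is at (140,150), the blue long plate at (37,185), and the fingers are at the bottom.

```bash
cat >> h.py <<'E'
def parts(f,col,z=.01,fish=True,amin=400):
    m=masks(f['color'])[col]
    cs,h=cv2.findContours(m,cv2.RETR_CCOMP,cv2.CHAIN_APPROX_NONE)
    for i,c in enumerate(cs):
        if h[0][i][3]>=0 or cv2.contourArea(c)<amin: continue
        uv=c[:,0].astype(float)
        if uv.min()<2 or uv[:,0].max()>509 or uv[:,1].max()>381: continue
        C,a,b,t=rect(ray(f,uv,z,fish))
        hs=[]
        for j,d in enumerate(cs):
            if h[0][j][3]==i and cv2.contourArea(d)>15:
                (u,v),_=cv2.minEnclosingCircle(d); hs.append(ray(f,[u,v],z,fish)[0])
        s=''
        if len(hs)==2:
            e=hs[0]-hs[1]; s=f'holes mid {np.mean(hs,0).round(4)} dist {np.linalg.norm(e)*1000:.1f} ang {(np.degrees(np.arctan2(e[1],e[0]))+90)%180-90:.1f}'
        print(col,uv.mean(0).round(),C.round(4),round(a,1),round(b,1),round(t,1),s)
E
python3 - <<'E'
from h import *
f=dict(np.load('w1.npz'))
for k in('pink','blue'): parts(f,k)
E
```

```text
pink [417. 165.] [ 0.4589 -0.3435] 68.1 64.2 -87.2 
pink [259. 170.] [ 0.454  -0.1563] 109.6 43.5 -3.2 holes mid [ 0.455  -0.1561] dist 77.9 ang -3.4
pink [140. 151.] [ 0.4821 -0.0242] 79.3 46.7 13.0 holes mid [ 0.4827 -0.0247] dist 49.0 ang 14.5
blue [ 36. 184.] [0.4495 0.1421] 109.4 52.6 12.3 holes mid [0.4504 0.141 ] dist 78.2 ang 12.4
```

```bash
python3 - <<'E'
from h import *
f=dict(np.load('w1.npz')); D=f['depth']
c=-f['R'].T@f['t']
for (u,v) in [(197,237),(200,240),(313,240),(318,237),(200,260),(312,262),(260,170)]:
    p=(np.array([u,v])-f['K'][:2,2])/297.3; r=np.linalg.norm(p); d=np.r_[p/r*np.sin(r),np.cos(r)]
    X=f['R'].T@(d/d[2]*D[v,u])+c; print(u,v,D[v,u].round(4),X.round(4))
to(.4545,-.156,.0255,-3.3)
E
```

```text
197 237 0.1454 [ 0.4652 -0.1239  0.1849]
200 240 0.1406 [ 0.4659 -0.1264  0.1896]
313 240 0.1416 [ 0.4639 -0.1811  0.1887]
318 237 0.1445 [ 0.4638 -0.1842  0.1855]
200 260 0.1329 [ 0.4604 -0.1275  0.1994]
312 262 0.1345 [ 0.4572 -0.1794  0.1982]
260 170 0.314 [ 0.4568 -0.1569  0.0105]
t 1.4 tcp [ 0.4513 -0.1553  0.1995] yaw -1.8 | dx dy dz [ 0.34  0.07 17.4 ] yaw 1.5
```

Request:
send_rows(steps=[{"dx":0.3,"dy":0.1,"dz":6,"yaw":1.5,"gripper":0.68},{"dx":0.3,"dy":0.1,"dz":12,"yaw":1.5,"gripper":0.68},{"dx":0.3,"dy":0.1,"dz":15,"yaw":1.5,"gripper":0.68},{"dx":0.3,"dy":0.1,"dz":16.8,"yaw":1.5,"gripper":0.68},{"dx":0.3,"dy":0.1,"dz":17.2,"yaw":1.5,"gripper":0.68}])

```text
clock: 2.02
tcp_pos: [0.4526, -0.1595, 0.0269]
orientation: [3.14, -0.101, -0.004]
contact_force: [0.8, 0.5, 0.4]
grip_width: 0.0582
gripper_force: 0.0
```

```bash
python3 - <<'E'
from h import *
f=imaging.grab_frame('wrist'); parts(f,'pink'); cv2.imwrite('pics/w2.png',f['color'][:,:,::-1])
to(.4545,-.156,.0255,-3.3); print(status.get_obs()['contact_force'])
E
```

```text
pink [249. 233.] [ 0.4546 -0.1562] 110.1 43.7 -3.5 holes mid [ 0.4571 -0.1566] dist 77.3 ang -3.5
t 2.08 tcp [ 0.4531 -0.1593  0.0273] yaw -3.7 | dx dy dz [ 0.12 -0.34  0.18] yaw -0.4
[-0.34757445  0.11494327 -1.46135323]
```

View pics/w2.png

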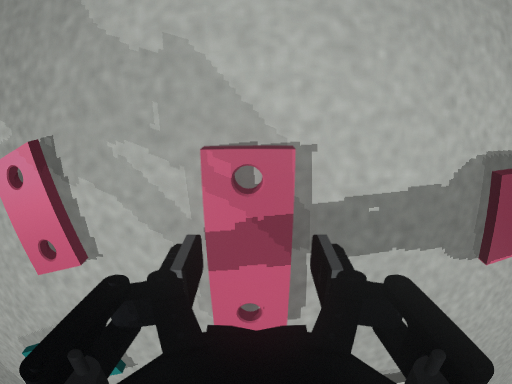

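The fingers straddle the long liner at (248,240), well clear of it on both sides. Next I'll close and lift.

Request:
send_rows(steps=[{"dx":0.1,"dy":-0.3,"dz":0.1,"yaw":0,"gripper":0.68},{"dx":0.1,"dy":-0.3,"dz":0.1,"yaw":0,"gripper":0.3},{"dx":0.1,"dy":-0.3,"dz":0.1,"yaw":0,"gripper":0.3},{"dx":0.1,"dy":-0.3,"dz":0.1,"yaw":0,"gripper":0.3},{"dx":0.1,"dy":-0.3,"dz":-5,"yaw":0,"gripper":0.3}], force=50)

```text
clock: 2.7
tcp_pos: [0.4531, -0.1545, 0.0766]
orientation: [-3.139, 0.097, 0.009]
contact_force: [1.0, 0.4, 0.4]
grip_width: 0.0424
gripper_force: 51.4
```

```bash
python3 - <<'E'
from h import *
f=imaging.grab_frame('wrist'); np.savez('w3.npz',**f)
to(.654,.113,.24,0); o=status.get_obs();print(o['contact_force'],o['gripper_force'],o['grip_width'])
E
```

```text
t 2.75 tcp [ 0.4573 -0.1557  0.0836] yaw -3.6 | dx dy dz [ 18.04 -28.03 -15.58] yaw -3.6
[ 1.40624939 -1.19033827  4.06712757] 51.47471487522125 0.04198372019852923
```

Request:
send_rows(steps=[{"dx":1,"dy":-1,"dz":-6,"yaw":-1,"gripper":0.3},{"dx":4,"dy":-5,"dz":-10,"yaw":-2,"gripper":0.3},{"dx":7,"dy":-10,"dz":-12,"yaw":-3,"gripper":0.3},{"dx":10,"dy":-15,"dz":-13,"yaw":-3.6,"gripper":0.3},{"dx":13,"dy":-20,"dz":-14,"yaw":-3.6,"gripper":0.3}])

```text
clock: 3.38
tcp_pos: [0.5985, 0.0377, 0.2195]
orientation: [3.141, 0.0, 0.004]
contact_force: [1.2, -1.3, -0.4]
grip_width: 0.0419
gripper_force: 51.5
```

Request:
send_rows(steps=[{"dx":2.5,"dy":-4,"dz":0,"yaw":0,"gripper":0.3},{"dx":4.5,"dy":-7,"dz":0,"yaw":0,"gripper":0.3},{"dx":5,"dy":-8,"dz":0,"yaw":0,"gripper":0.3},{"dx":5,"dy":-8,"dz":0,"yaw":0,"gripper":0.3}])

```text
clock: 3.88
tcp_pos: [0.647, 0.1162, 0.218]
orientation: [3.141, 0.002, -0.0]
contact_force: [-0.8, -0.5, -0.7]
grip_width: 0.0416
gripper_force: 51.4
```

```bash
python3 - <<'E'
from h import *
to(.654,.113,.24,0)
f=imaging.grab_frame('wrist'); np.savez('w4.npz',**f); cv2.imwrite('pics/w4.png',f['color'][:,:,::-1])
to(.654,.113,.24,0)
E
```

```text
t 3.88 tcp [0.647  0.1162 0.218 ] yaw 0.1 | dx dy dz [ 0.7   0.32 -2.2 ] yaw 0.1
t 3.92 tcp [0.6468 0.115  0.218 ] yaw -0.0 | dx dy dz [ 0.71  0.2  -2.2 ] yaw -0.0
```

View pics/w4.png

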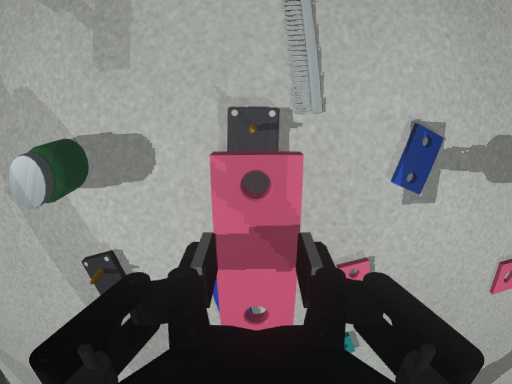

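The liner is held squarely, hole at (256,184). The shoe's far pin is at (252,128), but the part hides the near pin. I'll back off to see the whole shoe.

Request:
send_rows(steps=[{"dx":-5,"dy":0.1,"dz":-1,"yaw":0,"gripper":0.3},{"dx":-10,"dy":0.1,"dz":-2,"yaw":0,"gripper":0.3},{"dx":-13,"dy":0.1,"dz":-3,"yaw":0,"gripper":0.3},{"dx":-13,"dy":0.1,"dz":-3,"yaw":0,"gripper":0.3}])

```text
clock: 4.42
tcp_pos: [0.5155, 0.1134, 0.2491]
orientation: [3.14, -0.002, 0.002]
contact_force: [1.0, -1.0, 0.5]
grip_width: 0.0419
gripper_force: 51.5
```

```bash
python3 - <<'E'
from h import *
f=dict(np.load('w4.npz')); print('held'); parts(f,'pink',.218-.0165)
f=imaging.grab_frame('wrist'); np.savez('w5.npz',**f); cv2.imwrite('pics/w5.png',cv2.resize(f['color'][:,:,::-1],(800,600),interpolation=cv2.INTER_CUBIC))
to(.654,.113,.24,0); o=status.get_obs()['tcp_pos']
parts(f,'pink',o[2]-.0165); parts(f,'pink'); parts(f,'blue'); parts(f,'dark',.014); parts(f,'yellow',.048,amin=5)
E
```

```text
held
pink [355. 269.] [0.6359 0.0617] 17.9 15.0 -74.8 
pink [256. 236.] [0.6478 0.1155] 106.9 43.6 0.1 holes mid [0.6492 0.1158] dist 75.4 ang 0.0
t 4.47 tcp [0.5169 0.1134 0.2488] yaw -0.1 | dx dy dz [13.71  0.02  0.9 ] yaw -0.1
pink [358. 188.] [0.5514 0.0624] 30.6 17.0 12.6 holes mid [0.5518 0.0628] dist 18.4 ang 12.8
pink [256. 236.] [0.5162 0.1126] 107.1 43.7 -0.0 holes mid [0.5177 0.1129] dist 76.4 ang -0.1
pink [358. 188.] [ 0.4827 -0.021 ] 81.2 45.2 12.6 holes mid [ 0.4835 -0.02  ] dist 48.8 ang 12.8
pink [256. 236.] [0.389  0.1122] 284.5 116.0 -0.0 holes mid [0.393 0.113] dist 202.8 ang -0.1
blue [409.  57.] [ 0.6624 -0.0844] 81.9 47.4 -19.9 holes mid [ 0.6614 -0.0832] dist 50.0 ang -20.0
dark [100. 190.] [0.4823 0.324 ] 92.8 61.7 17.7 holes mid [0.4868 0.3101] dist 82.2 ang 17.3
yellow [101. 213.] [0.4646 0.3097] 26.8 6.6 -56.0 
yellow [ 87. 179.] [0.5095 0.3243] 27.1 7.2 -66.4 
yellow [248.  81.] [0.6143 0.1211] 6.5 6.3 -0.2 
yellow [250.  13.] [0.6893 0.1189] 12.9 6.3 0.1
```

View pics/w5.png

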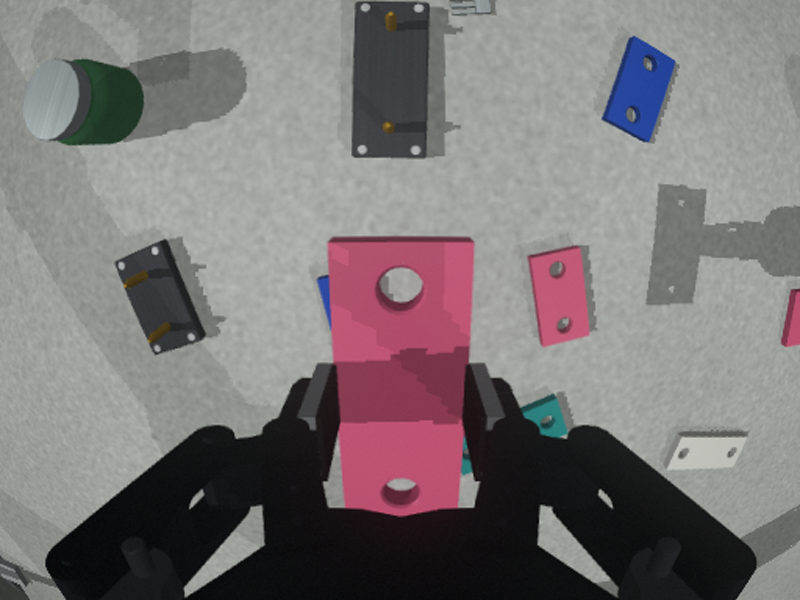

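Shoe screws are at (362,8), (419,8), (361,150), (416,150) on the 800 px scale, and the near pin is at (388,127). Both shoes are now fully visible. I'll locate them by their screws and pins.

```bash
cat >> h.py <<'E'
def shoes(f,fish=True,zs=.015):
    rgb=f['color']; h,s,v=cv2.split(cv2.cvtColor(rgb,cv2.COLOR_RGB2HSV))
    d=((v<85)&(s<90)).astype(np.uint8)*255
    cs,_=cv2.findContours(d,cv2.RETR_EXTERNAL,cv2.CHAIN_APPROX_NONE)
    for c in cs:
        hull=cv2.convexHull(c); ar=cv2.contourArea(hull)
        uv=c[:,0]
        if ar<1200 or ar>9000 or uv[:,1].max()>300: continue
        mk=np.zeros_like(d); cv2.drawContours(mk,[hull],-1,255,-1); mk=cv2.erode(mk,np.ones((3,3)))
        sc=((v>125)&(s<40)&(mk>0)).astype(np.uint8)
        n,_,st,ce=cv2.connectedComponentsWithStats(sc)
        for i in range(1,n):
            if 6<=st[i,4]<120: print('  bright',ce[i].round(1),st[i,4],ray(f,ce[i],zs,fish)[0].round(4))
        y=((h>10)&(h<32)&(s>100)&(v>40)&(mk>0)).astype(np.uint8)
        n,_,st,ce=cv2.connectedComponentsWithStats(y)
        K=f['K'][:2,2]
        cam=-f['R'].T@f['t']
        for i in range(1,n):
            if st[i,4]>5:
                p=np.argwhere(_==i)[:,::-1].astype(float)
                w=ray(f,p,.014,fish); r=np.linalg.norm(w-cam[:2],axis=1); q=np.argsort(r); k=max(3,len(q)//8)
                print('  pin',ce[i].round(1),st[i,4],'basenear@.014',w[q[:k]].mean(0).round(4),'tip@.048',ray(f,p[q[-k:]],.048,fish).mean(0).round(4),'ctr@.031',ray(f,ce[i],.031,fish)[0].round(4))
E
python3 - <<'E'
from h import *
shoes(dict(np.load('w5.npz')))
E
```

```text
bright [ 98.7 160. ] 18 [0.5263 0.3215]
  bright [ 77.4 169.8] 16 [0.514  0.3592]
  bright [122.  215.2] 17 [0.4484 0.2965]
  bright [100.2 222.4] 12 [0.4364 0.3346]
  pin [ 87.  178.3] 88 basenear@.014 [0.5057 0.3347] tip@.048 [0.5064 0.3331] ctr@.031 [0.5057 0.3341]
  pin [101.7 212.2] 85 basenear@.014 [0.4584 0.3192] tip@.048 [0.4588 0.3179] ctr@.031 [0.4585 0.3191]
  bright [233.5   4.3] 22 [0.7117 0.1389]
  bright [267.5   4.8] 24 [0.7106 0.0991]
  bright [231.4  95.3] 27 [0.5998 0.1413]
  bright [265.5  95.8] 28 [0.5989 0.1016]
  pin [249.8  13.4] 80 basenear@.014 [0.6932 0.1196] tip@.048 [0.6955 0.1199] ctr@.031 [0.6946 0.1194]
  pin [248.2  81. ] 44 basenear@.014 [0.6132 0.1199] tip@.048 [0.6171 0.1227] ctr@.031 [0.6154 0.1213]
```

Request:
send_rows(steps=[{"dx":5,"dy":-0.2,"dz":3,"yaw":0.5,"gripper":0.3},{"dx":10,"dy":-0.4,"dz":7,"yaw":1,"gripper":0.3},{"dx":13.9,"dy":-0.7,"dz":12,"yaw":1.3,"gripper":0.3},{"dx":13.9,"dy":-0.7,"dz":16.4,"yaw":1.3,"gripper":0.3},{"dx":13.9,"dy":-0.7,"dz":16.4,"yaw":1.3,"gripper":0.3}])

```text
clock: 5.1
tcp_pos: [0.6539, 0.1201, 0.0791]
orientation: [3.138, -0.037, -0.013]
contact_force: [-0.9, -0.6, 0.4]
grip_width: 0.0422
gripper_force: 51.4
```

```bash
python3 - <<'E'
from h import *
f=imaging.grab_frame('wrist'); np.savez('w6.npz',**f); cv2.imwrite('pics/w6.png',cv2.resize(f['color'][130:380,130:390,::-1],(624,600),interpolation=cv2.INTER_CUBIC))
to(.656,.1204,.0815,-1.3)
parts(f,'pink',status.get_obs()['tcp_pos'][2]-.0165)
E
```

```text
t 5.15 tcp [0.6555 0.121  0.0823] yaw -1.3 | dx dy dz [0.05 0.06 0.08] yaw -0.0
pink [256. 236.] [0.6564 0.1194] 105.2 42.6 -0.8 holes mid [0.6576 0.1195] dist 74.3 ang -1.4
```

View pics/w6.png

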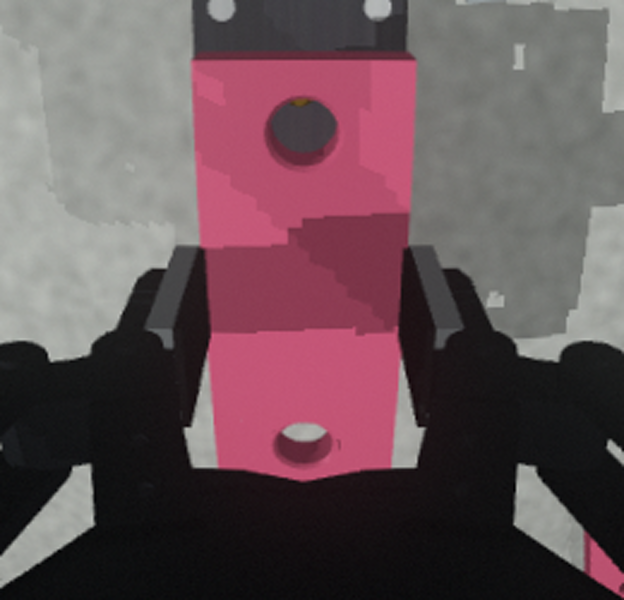

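```bash
python3 - <<'E'
from h import *
f=dict(np.load('w6.npz'))
print('tip',ray(f,[255.8,174],.048,True),'hole',ray(f,[255.5,183.3],.0655,True), 'screws',ray(f,[[130+221/2.4,130+7/2.4],[130+377/2.4,130+7/2.4]],.015,True))
E
```

```text
tip [[0.69384684 0.11869607]] hole [[0.69403641 0.11885367]] screws [[0.7117771  0.13881534]
 [0.71079012 0.09913312]]
```

Through the far hole, the pin tip shows at crop (302,104). It casts to within 1 mm of the hole centre, so I'll lower.

Request:
send_rows(steps=[{"dx":0.05,"dy":0,"dz":1.3,"yaw":0,"gripper":0.3},{"dx":0.05,"dy":0,"dz":2.3,"yaw":0,"gripper":0.3},{"dx":0.05,"dy":0,"dz":3.3,"yaw":0,"gripper":0.3},{"dx":0.05,"dy":0,"dz":4.0,"yaw":0,"gripper":0.3},{"dx":0.05,"dy":0,"dz":4.0,"yaw":0,"gripper":0.3}])

```text
clock: 5.78
tcp_pos: [0.6564, 0.1222, 0.0433]
orientation: [3.141, -0.035, -0.002]
contact_force: [-0.0, -1.0, -0.5]
grip_width: 0.0418
gripper_force: 51.4
```

```bash
python3 - <<'E'
from h import *
to(.656,.1204,.0405,-1.3);o=status.get_obs();print(o['contact_force'],o['gripper_force'],o['grip_width'])
E
```

```text
t 5.78 tcp [0.6564 0.1222 0.0433] yaw -1.3 | dx dy dz [-0.03  0.18  0.28] yaw 0.0
[-0.02904744 -0.95318021 -0.53831504] 51.44691824913025 0.04179688766104211
```

Request:
send_rows(steps=[{"dx":0,"dy":0,"dz":0.2,"yaw":0,"gripper":0.3},{"dx":0,"dy":0,"dz":0.2,"yaw":0,"gripper":0.3},{"dx":0,"dy":0,"dz":0.2,"yaw":0,"gripper":0.72},{"dx":0,"dy":0,"dz":0.2,"yaw":0,"gripper":0.72},{"dx":0,"dy":0,"dz":-5,"yaw":0,"gripper":0.72}])

```text
clock: 6.4
tcp_pos: [0.6536, 0.1214, 0.0903]
orientation: [3.139, -0.034, -0.013]
contact_force: [0.7, -0.4, 0.9]
grip_width: 0.0612
gripper_force: 0.0
```

```bash
python3 - <<'E'
from h import *
f=imaging.grab_frame('wrist'); np.savez('w7.npz',**f); parts(f,'pink',.024)
to(.449,.142,.2,12.4);to(.482,-.022,.2,13.3)
E
```

```text
pink [382. 354.] [0.4982 0.0026] 89.3 24.6 33.2 
pink [255. 213.] [0.6557 0.1217] 110.0 44.3 -1.2 
t 6.45 tcp [0.6592 0.1229 0.1003] yaw -1.3 | dx dy dz [-21.01  -1.45 -10.08] yaw -13.7
t 6.45 tcp [0.6592 0.1229 0.1003] yaw -1.3 | dx dy dz [-17.34  14.87 -10.09] yaw -14.6
```

The liner reads 110.0 x 44.3 mm on the plane of its home height, so it is seated. The long plate is next.

Request:
send_rows(steps=[{"dx":-3,"dy":0,"dz":-5,"yaw":-3,"gripper":0.72},{"dx":-9,"dy":-0.5,"dz":-8,"yaw":-7,"gripper":0.72},{"dx":-15,"dy":-1,"dz":-9,"yaw":-13,"gripper":0.72},{"dx":-21,"dy":-1.4,"dz":-9,"yaw":-13.7,"gripper":0.72},{"dx":-21,"dy":-1.4,"dz":-9,"yaw":-13.7,"gripper":0.72}])

```text
clock: 7.08
tcp_pos: [0.4424, 0.1407, 0.1837]
orientation: [3.121, 0.346, -0.004]
contact_force: [0.8, 0.3, -0.4]
grip_width: 0.0616
gripper_force: 0.0
```

```bash
python3 - <<'E'
from h import *
status.get_obs()
f=imaging.grab_frame('wrist'); np.savez('w8.npz',**f); parts(f,'blue'); shoes(f)
to(.449,.142,.0265,12.4)
E
```

```text
blue [250. 167.] [0.4486 0.1468] 108.9 43.7 12.3 holes mid [0.4501 0.1474] dist 78.8 ang 12.0
blue [479.  48.] [ 0.6609 -0.0831] 85.4 48.8 -20.1 holes mid [ 0.6606 -0.0824] dist 49.7 ang -20.0
  bright [101.5  66.6] 28 [0.5261 0.3214]
  bright [71.1 75.2] 21 [0.5139 0.3595]
  bright [111.  143.2] 25 [0.448  0.2967]
  bright [ 81.  148.3] 22 [0.4359 0.3347]
  pin [79.9 85.1] 141 basenear@.014 [0.505  0.3342] tip@.048 [0.5048 0.3348] ctr@.031 [0.505  0.3348]
  pin [ 86.3 132.8] 143 basenear@.014 [0.4575 0.3191] tip@.048 [0.4575 0.3197] ctr@.031 [0.4577 0.3197]
  bright [290.2  24.4] 19 [0.5982 0.1415]
  bright [330.2  36.2] 19 [0.5974 0.1015]
  pin [317.1  10.2] 127 basenear@.014 [0.6134 0.1221] tip@.048 [0.6149 0.1212] ctr@.031 [0.6145 0.1216]
t 7.12 tcp [0.4455 0.1409 0.1843] yaw 12.5 | dx dy dz [ 0.36 -0.04 15.78] yaw 0.1
```

Request:
send_rows(steps=[{"dx":0.5,"dy":-0.5,"dz":6,"yaw":0,"gripper":0.72},{"dx":0.5,"dy":-0.5,"dz":12,"yaw":0,"gripper":0.72},{"dx":0.5,"dy":-0.5,"dz":14.5,"yaw":0,"gripper":0.72},{"dx":0.5,"dy":-0.5,"dz":15.5,"yaw":0,"gripper":0.72},{"dx":0.5,"dy":-0.5,"dz":15.6,"yaw":0,"gripper":0.72}])

```text
clock: 7.75
tcp_pos: [0.452, 0.1471, 0.0279]
orientation: [-3.123, -0.339, -0.001]
contact_force: [0.4, -0.5, -0.4]
grip_width: 0.0617
gripper_force: 0.0
```

```bash
python3 - <<'E'
from h import *
f=imaging.grab_frame('wrist'); parts(f,'blue')
to(.4492,.1469,.0265,12.2);print(status.get_obs()['contact_force'])
E
```

```text
blue [254. 237.] [0.4513 0.1475] 107.1 43.8 12.4 holes mid [0.4519 0.1475] dist 77.3 ang 12.4
t 7.8 tcp [0.4522 0.1472 0.0284] yaw 12.4 | dx dy dz [-0.3  -0.03  0.19] yaw 0.2
[ 0.22611361  0.48274646 -0.58702085]
```

Request:
send_rows(steps=[{"dx":-0.2,"dy":0,"dz":0.15,"yaw":0,"gripper":0.72},{"dx":-0.2,"dy":0,"dz":0.15,"yaw":0,"gripper":0.3},{"dx":-0.2,"dy":0,"dz":0.15,"yaw":0,"gripper":0.3},{"dx":-0.2,"dy":0,"dz":0.15,"yaw":0,"gripper":0.3},{"dx":-0.2,"dy":0,"dz":-5,"yaw":0,"gripper":0.3}], force=60)

```text
clock: 8.43
tcp_pos: [0.4469, 0.1457, 0.0765]
orientation: [3.122, 0.341, -0.01]
contact_force: [0.6, 0.1, -0.8]
grip_width: 0.0419
gripper_force: 62.4
```

```bash
python3 - <<'E'
from h import *
imaging.grab_frame('wrist')
to(.656,.1204,.0915,-1.3);o=status.get_obs();print(o['gripper_force'],o['grip_width'])
E
```

```text
t 8.47 tcp [0.4507 0.1474 0.0833] yaw 12.4 | dx dy dz [19.47  7.06 -0.73] yaw 13.7
62.518426179885864 0.04180886754226248
```

Request:
send_rows(steps=[{"dx":3,"dy":1,"dz":-4,"yaw":3,"gripper":0.3},{"dx":8,"dy":3,"dz":-4,"yaw":8,"gripper":0.3},{"dx":13.5,"dy":5,"dz":-4,"yaw":13,"gripper":0.3},{"dx":19,"dy":7,"dz":-3,"yaw":13.7,"gripper":0.3},{"dx":19.5,"dy":7.1,"dz":-1,"yaw":13.7,"gripper":0.3}])

```text
clock: 9.1
tcp_pos: [0.6596, 0.1172, 0.0886]
orientation: [-3.141, 0.041, -0.009]
contact_force: [-0.9, 0.0, -1.1]
grip_width: 0.0414
gripper_force: 62.5
```

```bash
python3 - <<'E'
from h import *
f=imaging.grab_frame('wrist'); np.savez('w9.npz',**f); cv2.imwrite('pics/w9.png',cv2.resize(f['color'][130:380,130:390,::-1],(624,600),interpolation=cv2.INTER_CUBIC))
to(.656,.1204,.0815,-1.3)
parts(f,'blue',status.get_obs()['tcp_pos'][2]-.0165)
E
```

```text
t 9.15 tcp [0.6554 0.1177 0.0847] yaw -1.4 | dx dy dz [ 0.05 -0.27  0.32] yaw -0.1
blue [256. 234.] [0.6593 0.1166] 111.5 45.0 -1.3 holes mid [0.6614 0.1167] dist 78.1 ang -1.7
```

View pics/w9.png

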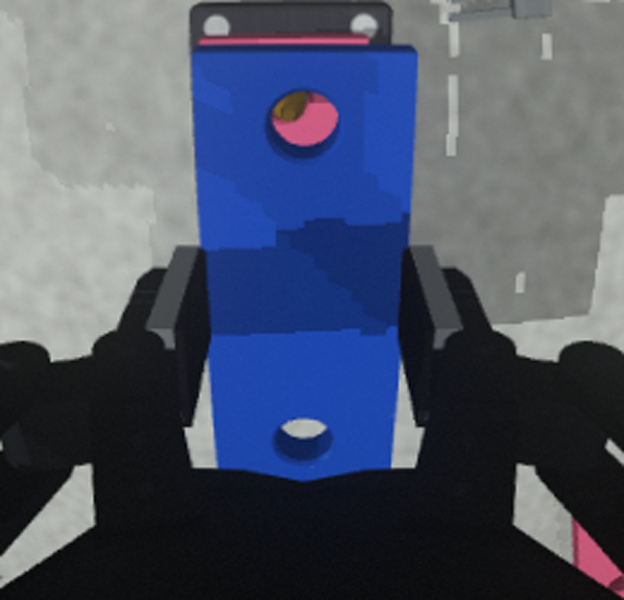

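```bash
python3 - <<'E'
from h import *
f=dict(np.load('w9.npz'))
g=lambda u,v:[130+u/2.4,130+v/2.4]
cam=-f['R'].T@f['t'];print(cam)
print('tip',ray(f,g(287,117),.048,True),'hole',ray(f,g(302,122),.0697,True), 'screws',ray(f,[g(217,27),g(364,26)],.015,True))
to(.656,.1204,.0815,-1.3)
E
```

```text
[0.73638975 0.11460378 0.20638145]
tip [[0.69483375 0.11942424]] hole [[0.69942299 0.11582142]] screws [[0.71192495 0.13859002]
 [0.71107764 0.09886839]]
t 9.15 tcp [0.6554 0.1177 0.0847] yaw -1.4 | dx dy dz [ 0.05 -0.27  0.32] yaw -0.1
```

The plate's hole was at crop (302,122) and the pin tip at (287,117). The remaining offset is about 3 mm in y, which agrees with the pose reading, so I'll correct it and lower.

Request:
send_rows(steps=[{"dx":0.05,"dy":-0.27,"dz":0.3,"yaw":0,"gripper":0.3},{"dx":0.05,"dy":-0.27,"dz":0.8,"yaw":0,"gripper":0.3},{"dx":0.05,"dy":-0.27,"dz":1.8,"yaw":0,"gripper":0.3},{"dx":0.05,"dy":-0.27,"dz":2.8,"yaw":0,"gripper":0.3},{"dx":0.05,"dy":-0.27,"dz":3.2,"yaw":0,"gripper":0.3}])

```text
clock: 9.78
tcp_pos: [0.6546, 0.1216, 0.0549]
orientation: [3.141, -0.035, -0.002]
contact_force: [-0.2, 0.4, -1.3]
grip_width: 0.0418
gripper_force: 62.5
```

```bash
python3 - <<'E'
from h import *
imaging.grab_frame('wrist')
to(.656,.1204,.0505,-1.3);o=status.get_obs();print(o['contact_force'],o['gripper_force'],o['grip_width'])
E
```

```text
t 9.82 tcp [0.6546 0.1216 0.0547] yaw -1.3 | dx dy dz [0.14 0.12 0.42] yaw 0.0
[-0.00604887  0.15366983 -1.90705404] 62.450716495513916 0.041836104035881054
```

Request:
send_rows(steps=[{"dx":0.05,"dy":0.1,"dz":0.35,"yaw":0,"gripper":0.3},{"dx":0.05,"dy":0.1,"dz":0.4,"yaw":0,"gripper":0.3},{"dx":0.05,"dy":0.1,"dz":0.4,"yaw":0,"gripper":0.72},{"dx":0.05,"dy":0.1,"dz":0.4,"yaw":0,"gripper":0.72},{"dx":0,"dy":0,"dz":-5,"yaw":0,"gripper":0.72}])

```text
clock: 10.45
tcp_pos: [0.6523, 0.1208, 0.1024]
orientation: [3.139, -0.035, -0.013]
contact_force: [0.2, -0.5, -0.0]
grip_width: 0.0614
gripper_force: 0.0
```

```bash
python3 - <<'E'
from h import *
f=imaging.grab_frame('wrist'); np.savez('w10.npz',**f); parts(f,'blue',.034); parts(f,'blue')
to(.482,-.022,.2,13.3)
E
```

```text
blue [476. 184.] [ 0.672  -0.0592] 70.6 46.4 -19.8 holes mid [ 0.6721 -0.0583] dist 42.7 ang -19.3
blue [256. 203.] [0.6558 0.1198] 110.4 44.2 -1.4 holes mid [0.6554 0.1201] dist 83.0 ang -1.6
blue [476. 184.] [ 0.6644 -0.0823] 79.8 52.4 -19.8 holes mid [ 0.6645 -0.0813] dist 48.2 ang -19.3
blue [256. 203.] [0.6461 0.1199] 124.7 49.9 -1.4 holes mid [0.6456 0.1203] dist 93.7 ang -1.6
t 10.5 tcp [0.6579 0.1228 0.1129] yaw -1.3 | dx dy dz [-17.21  14.85  -8.84] yaw -14.6
```

The plate reads 110.4 x 44.2 mm at height 0.034, so it is seated on the liner. The short liner is next.

Request:
send_rows(steps=[{"dx":-3,"dy":3,"dz":-3,"yaw":-3,"gripper":0.72},{"dx":-7,"dy":7,"dz":-7,"yaw":-8,"gripper":0.72},{"dx":-11.5,"dy":11,"dz":-7,"yaw":-13,"gripper":0.72},{"dx":-16,"dy":14.8,"dz":-7,"yaw":-14.6,"gripper":0.72},{"dx":-17.2,"dy":14.8,"dz":-7,"yaw":-14.6,"gripper":0.72}])

```text
clock: 11.12
tcp_pos: [0.4771, -0.026, 0.1761]
orientation: [3.119, 0.356, -0.002]
contact_force: [0.5, 0.2, 0.5]
grip_width: 0.0615
gripper_force: 0.0
```

```bash
python3 - <<'E'
from h import *
to(.482,-.022,.0265,13.3)
f=imaging.grab_frame('wrist'); np.savez('w11.npz',**f); parts(f,'pink'); parts(f,'blue')
to(.482,-.022,.0265,13.3)
E
```

```text
t 11.12 tcp [ 0.4771 -0.026   0.1761] yaw 13.0 | dx dy dz [ 0.6  -0.31 14.96] yaw -0.3
pink [477. 243.] [ 0.4595 -0.3405] 73.4 65.9 -86.8 
pink [252. 172.] [ 0.4822 -0.0222] 78.8 43.5 13.3 holes mid [ 0.4834 -0.0219] dist 48.6 ang 13.0
t 11.18 tcp [ 0.4774 -0.0239  0.1762] yaw 13.1 | dx dy dz [ 0.51 -0.09 14.97] yaw -0.2
```

Request:
send_rows(steps=[{"dx":0.5,"dy":-0.1,"dz":6,"yaw":-0.2,"gripper":0.72},{"dx":0.5,"dy":-0.1,"dz":11,"yaw":-0.2,"gripper":0.72},{"dx":0.5,"dy":-0.1,"dz":13.8,"yaw":-0.2,"gripper":0.72},{"dx":0.5,"dy":-0.1,"dz":14.8,"yaw":-0.2,"gripper":0.72},{"dx":0.5,"dy":-0.1,"dz":14.8,"yaw":-0.2,"gripper":0.72}])

```text
clock: 11.8
tcp_pos: [0.4855, -0.0193, 0.028]
orientation: [-3.119, -0.371, -0.001]
contact_force: [0.8, -0.3, 0.1]
grip_width: 0.0613
gripper_force: 0.0
```

```bash
python3 - <<'E'
from h import *
f=imaging.grab_frame('wrist'); parts(f,'pink')
to(.4825,-.0222,.0265,13.3);print(status.get_obs()['contact_force'])
E
```

```text
pink [258. 249.] [ 0.483 -0.022] 82.2 43.7 13.1 holes mid [ 0.485  -0.0216] dist 47.7 ang 13.1
t 11.85 tcp [ 0.4859 -0.0195  0.0286] yaw 13.6 | dx dy dz [-0.39  0.18  0.21] yaw 0.3
[ 0.32485915 -0.4003164   0.84039646]
```

Request:
send_rows(steps=[{"dx":-0.35,"dy":0.2,"dz":0.15,"yaw":0.3,"gripper":0.72},{"dx":-0.35,"dy":0.2,"dz":0.15,"yaw":0.3,"gripper":0.3},{"dx":-0.35,"dy":0.2,"dz":0.15,"yaw":0.3,"gripper":0.3},{"dx":-0.35,"dy":0.2,"dz":0.15,"yaw":0.3,"gripper":0.3},{"dx":-0.35,"dy":0.2,"dz":-5,"yaw":0.3,"gripper":0.3}], force=50)

```text
clock: 12.48
tcp_pos: [0.4795, -0.0231, 0.0765]
orientation: [-3.12, -0.362, 0.01]
contact_force: [1.5, -1.1, -0.5]
grip_width: 0.0421
gripper_force: 51.7
```

```bash
python3 - <<'E'
from h import *
imaging.grab_frame('wrist')
to(.4815,.328,.0915,17.7);o=status.get_obs();print(o['gripper_force'],o['grip_width'])
E
```

```text
t 12.53 tcp [ 0.4838 -0.0229  0.0835] yaw 13.2 | dx dy dz [  7.8  -34.21  -0.81] yaw -4.5
51.75819218158722 0.04233569805037816
```

Request:
send_rows(steps=[{"dx":1,"dy":-3,"dz":-4,"yaw":-1,"gripper":0.3},{"dx":2.3,"dy":-9,"dz":-4,"yaw":-3,"gripper":0.3},{"dx":3.6,"dy":-15,"dz":-4,"yaw":-4.5,"gripper":0.3},{"dx":5,"dy":-21,"dz":-4,"yaw":-4.5,"gripper":0.3},{"dx":6.3,"dy":-27,"dz":-4,"yaw":-4.5,"gripper":0.3}])

```text
clock: 13.15
tcp_pos: [0.4815, 0.2561, 0.1186]
orientation: [-3.104, -0.483, -0.002]
contact_force: [1.0, -0.9, -0.9]
grip_width: 0.0423
gripper_force: 51.7
```

```bash
python3 - <<'E'
from h import *
imaging.grab_frame('wrist')
to(.4815,.328,.0875,17.7)
E
```

```text
t 13.2 tcp [0.4799 0.2673 0.1196] yaw 18.3 | dx dy dz [ 2.04 -5.69  3.27] yaw 0.6
```

Request:
send_rows(steps=[{"dx":1,"dy":-3,"dz":0,"yaw":0.3,"gripper":0.3},{"dx":2,"dy":-5,"dz":1,"yaw":0.5,"gripper":0.3},{"dx":2,"dy":-5.7,"dz":2,"yaw":0.5,"gripper":0.3},{"dx":2,"dy":-5.7,"dz":3.2,"yaw":0.5,"gripper":0.3},{"dx":2,"dy":-5.7,"dz":3.2,"yaw":0.5,"gripper":0.3}])

```text
clock: 13.82
tcp_pos: [0.4825, 0.3126, 0.0846]
orientation: [3.104, 0.468, -0.004]
contact_force: [0.2, 0.2, -1.0]
grip_width: 0.0421
gripper_force: 51.7
```

```bash
python3 - <<'E'
from h import *
to(.4815,.328,.0815,17.7)
f=imaging.grab_frame('wrist'); np.savez('w12.npz',**f); cv2.imwrite('pics/w12.png',cv2.resize(f['color'][130:380,130:390,::-1],(624,600),interpolation=cv2.INTER_CUBIC))
to(.4815,.328,.0815,17.7)
parts(f,'pink',status.get_obs()['tcp_pos'][2]-.0165); shoes(f)
E
```

```text
t 13.82 tcp [0.4825 0.3126 0.0846] yaw 17.2 | dx dy dz [ 0.36 -1.5   0.31] yaw -0.5
t 13.88 tcp [0.4829 0.313  0.0853] yaw 17.1 | dx dy dz [ 0.31 -1.48  0.38] yaw -0.6
pink [256. 242.] [0.4851 0.3122] 80.8 43.4 17.1 holes mid [0.4871 0.3128] dist 47.5 ang 17.2
  bright [497.7  76.5] 88 [0.6468 0.1628]
  bright [497.4 141.4] 14 [0.5982 0.1423]
```

View pics/w12.png

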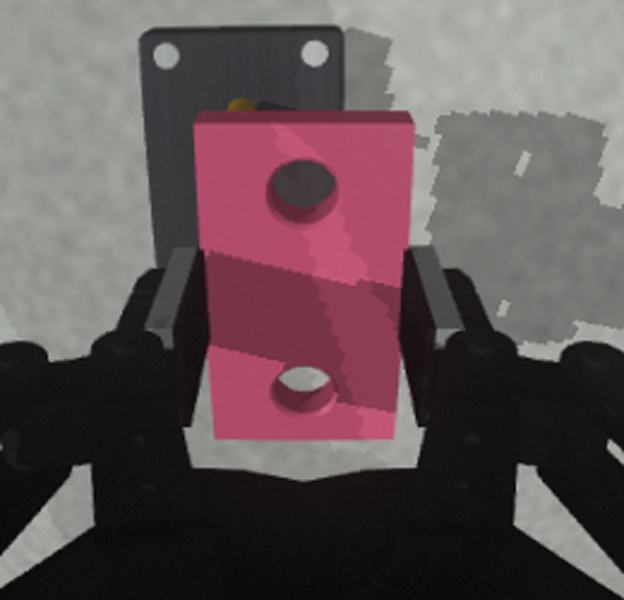

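The liner hole is at crop (302,190) and the pin at (240,105), so it is still about 15 mm short in y. I'll shift it and re-look numerically.

Request:
send_rows(steps=[{"dx":0.3,"dy":-1.5,"dz":0.1,"yaw":-0.6,"gripper":0.3},{"dx":0.3,"dy":-1.5,"dz":0.2,"yaw":-0.6,"gripper":0.3},{"dx":0.3,"dy":-1.5,"dz":0.2,"yaw":-0.6,"gripper":0.3}])

```text
clock: 14.25
tcp_pos: [0.4814, 0.3301, 0.0841]
orientation: [-3.103, -0.487, -0.0]
contact_force: [-0.5, 1.0, -0.6]
grip_width: 0.042
gripper_force: 51.7
```

```bash
cat > pin.py <<'E'
from h import *
import sys
zoff=float(sys.argv[1]); col=sys.argv[2]
o=status.get_obs(); f=imaging.grab_frame('wrist')
Z=o['tcp_pos'][2]-.0165
rgb=f['color']; h,s,v=cv2.split(cv2.cvtColor(rgb,cv2.COLOR_RGB2HSV))
y=((h>10)&(h<32)&(s>100)&(v>40)).astype(np.uint8); y[:,:150]=0; y[:,360:]=0; y[:130]=0
n,l,st,ce=cv2.connectedComponentsWithStats(y)
for i in range(1,n):
    if st[i,4]>3:
        p=np.argwhere(l==i)[:,::-1].astype(float); print('yellow',ce[i].round(1),st[i,4],'lowest row@.048',ray(f,p[p[:,1]>=p[:,1].max()-1].mean(0),.048,True)[0].round(4))
sc=((v>150)&(s<30)).astype(np.uint8); n,l,st,ce=cv2.connectedComponentsWithStats(sc)
for i in range(1,n):
    if 25<st[i,4]<130 and 150<ce[i][0]<360 and ce[i][1]<200 and abs(st[i,2]-st[i,3])<5: print('screw',ce[i].round(1),st[i,4],ray(f,ce[i],.015,True)[0].round(4))
m=masks(rgb)[col]; cs,hh=cv2.findContours(m,cv2.RETR_CCOMP,cv2.CHAIN_APPROX_NONE)
k=max((i for i in range(len(cs)) if hh[0][i][3]<0),key=lambda i:cv2.contourArea(cs[i]))
for j in range(len(cs)):
    if hh[0][j][3]==k and cv2.contourArea(cs[j])>15:
        (u,w),r=cv2.minEnclosingCircle(cs[j]); print('hole',round(u,1),round(w,1),round(r,1),ray(f,[u,w],Z,True)[0].round(4), 'bbox',cv2.boundingRect(cs[j]))
print('held part top z',Z,'obs',o['tcp_pos'].round(4))
E
python3 pin.py 0 pink; python3 -c "
from h import *
to(.4815,.328,.0815,17.7)"
```

```text
yellow [256.9 199. ] 41 lowest row@.048 [0.504  0.3358]
screw [186.    3.4] 71 [0.6039 0.4151]
screw [155.4  24.4] 86 [0.5859 0.4304]
screw [225.9 159. ] 72 [0.514  0.3599]
screw [288.1 159.3] 74 [0.5261 0.322 ]
screw [345.1 199.9] 44 [0.5121 0.2751]
hole 256.5 287.0 11.5 [0.463 0.323] bbox (245, 281, 24, 13)
hole 256.4 205.5 13.7 [0.5084 0.3376] bbox (243, 196, 28, 22)
held part top z 0.06756571638276095 obs [0.4814 0.3301 0.0841]
t 14.3 tcp [0.4814 0.3298 0.084 ] yaw 17.8 | dx dy dz [-0.05  0.17  0.25] yaw 0.1
```

Request:
send_rows(steps=[{"dx":-0.2,"dy":0.1,"dz":0.2,"yaw":0,"gripper":0.3},{"dx":-0.2,"dy":0.1,"dz":0.5,"yaw":0,"gripper":0.3},{"dx":-0.2,"dy":0.1,"dz":0.5,"yaw":0,"gripper":0.3}])

```text
clock: 14.68
tcp_pos: [0.4797, 0.328, 0.0786]
orientation: [3.103, 0.486, -0.001]
contact_force: [0.5, 0.5, -0.2]
grip_width: 0.0421
gripper_force: 51.7
```

```bash
python3 pin.py 0 pink; python3 -c "
from h import *
to(.4815,.328,.0405,17.7);f=imaging.grab_frame('wrist');cv2.imwrite('pics/w13.png',cv2.resize(f['color'][130:380,130:390,::-1],(624,600),interpolation=cv2.INTER_CUBIC))"
```

```text
yellow [254.8 198.7] 34 lowest row@.048 [0.5041 0.3358]
screw [150.6  20.1] 84 [0.5855 0.4301]
screw [222.5 157.1] 79 [0.5141 0.36  ]
screw [286.7 157.2] 83 [0.5262 0.322 ]
screw [339.8 199.4] 43 [0.5108 0.2789]
hole 256.5 287.0 11.5 [0.4613 0.3209] bbox (245, 281, 24, 13)
hole 256.5 205.5 13.7 [0.5067 0.3355] bbox (243, 196, 28, 22)
held part top z 0.06211498028198573 obs [0.4797 0.328  0.0786]
t 14.72 tcp [0.4798 0.3282 0.0788] yaw 17.8 | dx dy dz [0.16 0.07 3.83] yaw 0.1
```

View pics/w13.png

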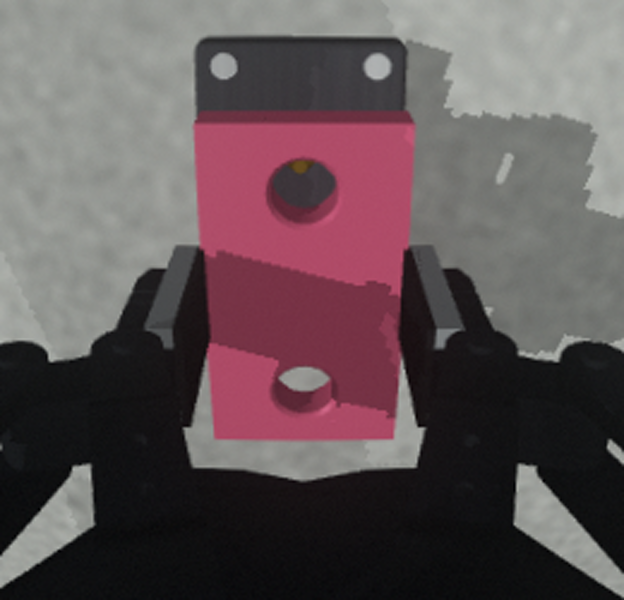

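The hole at crop (302,190) and the pin tip at (301,168) now agree to within about 1 mm once parallax is taken out. I'll lower and release.

Request:
send_rows(steps=[{"dx":0.05,"dy":0,"dz":1,"yaw":0,"gripper":0.3},{"dx":0.05,"dy":0,"dz":2,"yaw":0,"gripper":0.3},{"dx":0.05,"dy":0,"dz":2.9,"yaw":0,"gripper":0.3},{"dx":0.05,"dy":0,"dz":3.5,"yaw":0,"gripper":0.3},{"dx":0.05,"dy":0,"dz":3.5,"yaw":0,"gripper":0.3}])

```text
clock: 15.4
tcp_pos: [0.48, 0.3283, 0.0433]
orientation: [3.103, 0.487, -0.002]
contact_force: [-0.9, -0.0, -0.4]
grip_width: 0.042
gripper_force: 51.7
```

```bash
python3 - <<'E'
from h import *
to(.4815,.328,.0405,17.7);o=status.get_obs();print(o['contact_force'],o['gripper_force'],o['grip_width'])
E
```

```text
t 15.4 tcp [0.48   0.3283 0.0433] yaw 17.8 | dx dy dz [0.14 0.07 0.28] yaw 0.1
[-0.87499172 -0.00930745 -0.39966821] 51.731096506118774 0.04200353959540169
```

Request:
send_rows(steps=[{"dx":0,"dy":0,"dz":0.25,"yaw":0,"gripper":0.3},{"dx":0,"dy":0,"dz":0.25,"yaw":0,"gripper":0.3},{"dx":0,"dy":0,"dz":0.25,"yaw":0,"gripper":0.72},{"dx":0,"dy":0,"dz":0.25,"yaw":0,"gripper":0.72},{"dx":0,"dy":0,"dz":-5,"yaw":0,"gripper":0.72}])

```text
clock: 16.02
tcp_pos: [0.4781, 0.3265, 0.0911]
orientation: [3.1, 0.487, -0.011]
contact_force: [0.7, 0.3, 1.1]
grip_width: 0.0615
gripper_force: 0.0
```

```bash
python3 - <<'E'
from h import *
f=imaging.grab_frame('wrist'); np.savez('w14.npz',**f); parts(f,'pink',.024)
to(.661,-.0835,.2,-20)
E
```

```text
pink [254. 213.] [0.4818 0.3278] 81.3 44.2 17.6 
t 16.07 tcp [0.482  0.3301 0.0998] yaw 17.8 | dx dy dz [  4.42  44.84 -10.08] yaw 37.8
```

The short liner is seated at (0.4818, 0.3278). The short plate is next.

Request:
send_rows(steps=[{"dx":0,"dy":2,"dz":-5,"yaw":5,"gripper":0.72},{"dx":0.5,"dy":7,"dz":-8,"yaw":15,"gripper":0.72},{"dx":1,"dy":13,"dz":-9,"yaw":25,"gripper":0.72},{"dx":1.5,"dy":19,"dz":-9,"yaw":35,"gripper":0.72},{"dx":2,"dy":25,"dz":-9,"yaw":37.8,"gripper":0.72}])

```text
clock: 16.7
tcp_pos: [0.5767, 0.095, 0.1846]
orientation: [-3.093, 0.549, -0.003]
contact_force: [0.7, -0.1, 0.3]
grip_width: 0.0611
gripper_force: 0.0
```

```bash
python3 - <<'E'
from h import *
imaging.grab_frame('wrist')
to(.661,-.0835,.18,-20)
E
```

```text
t 16.75 tcp [0.5798 0.0842 0.1843] yaw -20.8 | dx dy dz [13.55 12.79  0.56] yaw -0.8
```

Request:
send_rows(steps=[{"dx":4,"dy":4,"dz":0,"yaw":-0.5,"gripper":0.72},{"dx":8,"dy":7.5,"dz":0,"yaw":-0.5,"gripper":0.72},{"dx":11.5,"dy":11,"dz":0.2,"yaw":-0.5,"gripper":0.72},{"dx":13.5,"dy":12.8,"dz":0.5,"yaw":-0.5,"gripper":0.72},{"dx":13.5,"dy":12.8,"dz":0.5,"yaw":-0.5,"gripper":0.72}])

```text
clock: 17.38
tcp_pos: [0.6593, -0.0728, 0.1784]
orientation: [3.094, -0.538, 0.0]
contact_force: [-0.4, 0.6, -0.2]
grip_width: 0.0615
gripper_force: 0.0
```

```bash
python3 - <<'E'
from h import *
imaging.grab_frame('side')
f=imaging.grab_frame('wrist'); np.savez('w15.npz',**f); parts(f,'blue')
to(.661,-.0835,.0265,-20)
E
```

```text
blue [ 99. 240.] [0.6486 0.1359] 120.6 55.4 -1.2 
blue [270. 168.] [ 0.6631 -0.0871] 80.0 43.0 -19.9 holes mid [ 0.6646 -0.0869] dist 48.3 ang -20.1
t 17.48 tcp [ 0.6588 -0.0688  0.1788] yaw -19.4 | dx dy dz [ 0.71  1.32 15.23] yaw 0.6
```

Request:
send_rows(steps=[{"dx":1.0,"dy":1.6,"dz":4,"yaw":0.6,"gripper":0.75},{"dx":1.0,"dy":1.6,"dz":9,"yaw":0.6,"gripper":0.75},{"dx":1.0,"dy":1.6,"dz":12,"yaw":0.6,"gripper":0.75},{"dx":1.0,"dy":1.6,"dz":12.5,"yaw":0.6,"gripper":0.75}])

```text
clock: 17.98
tcp_pos: [0.6613, -0.0859, 0.0519]
orientation: [-3.094, 0.543, 0.007]
contact_force: [-0.2, 0.5, 0.3]
grip_width: 0.0641
gripper_force: 0.0
```

```bash
python3 - <<'E'
from h import *
imaging.grab_frame('side')
f=imaging.grab_frame('wrist'); np.savez('w15.npz',**f); parts(f,'blue')
to(.663,-.087,.0265,-20)
E
```

```text
blue [256. 225.] [ 0.6638 -0.0871] 81.5 43.8 -19.8 holes mid [ 0.6656 -0.0877] dist 48.5 ang -19.9
t 18.07 tcp [ 0.6633 -0.0867  0.0544] yaw -20.0 | dx dy dz [-0.01  0.04  2.79] yaw 0.0
```

Request:
send_rows(steps=[{"dx":0,"dy":0,"dz":2,"yaw":0,"gripper":0.75},{"dx":0,"dy":0,"dz":2.7,"yaw":0,"gripper":0.75},{"dx":0,"dy":0,"dz":2.7,"yaw":0,"gripper":0.75}], force=60)

```text
clock: 18.45
tcp_pos: [0.6627, -0.0882, 0.0263]
orientation: [3.093, -0.548, -0.002]
contact_force: [-0.5, -0.5, 0.2]
grip_width: 0.0643
gripper_force: 0.0
```

```bash
python3 - <<'E'
from h import *
imaging.grab_frame('side')
f=imaging.grab_frame('wrist'); parts(f,'blue')
to(.663,-.087,.0265,-20)
E
```

```text
blue [254. 245.] [ 0.6642 -0.0873] 82.3 43.7 -19.8 holes mid [ 0.6662 -0.088 ] dist 48.3 ang -19.7
t 18.55 tcp [ 0.6633 -0.0883  0.0272] yaw -20.1 | dx dy dz [-0.08 -0.11  0.07] yaw -0.1
```

Request:
send_rows(steps=[{"dx":0,"dy":-0.1,"dz":0.05,"yaw":0,"gripper":0.3},{"dx":0,"dy":-0.1,"dz":0.05,"yaw":0,"gripper":0.3},{"dx":0,"dy":-0.1,"dz":0.05,"yaw":0,"gripper":0.3},{"dx":0,"dy":-0.1,"dz":0.05,"yaw":0,"gripper":0.3},{"dx":0,"dy":-0.1,"dz":-6,"yaw":0,"gripper":0.3}], force=60)

```text
clock: 19.18
tcp_pos: [0.6595, -0.087, 0.0825]
orientation: [3.093, -0.547, -0.017]
contact_force: [0.6, -0.1, -0.4]
grip_width: 0.0419
gripper_force: 61.4
```

```bash
python3 - <<'E'
from h import *
imaging.grab_frame('side')
to(.4815,.328,.14,17.7);o=status.get_obs();print(o['gripper_force'],o['grip_width'])
E
```

```text
t 19.23 tcp [ 0.6661 -0.0875  0.0941] yaw -20.1 | dx dy dz [-31.58 -32.69  -4.72] yaw -37.8
61.502333879470825 0.04192210228710819
```

Request:
send_rows(steps=[{"dx":-2,"dy":-2,"dz":-5,"yaw":-7,"gripper":0.3},{"dx":-6,"dy":-6,"dz":-7,"yaw":-17,"gripper":0.3},{"dx":-10,"dy":-10.5,"dz":-7,"yaw":-27,"gripper":0.3},{"dx":-14,"dy":-15,"dz":-7,"yaw":-37,"gripper":0.3},{"dx":-18,"dy":-19,"dz":-7,"yaw":-37.8,"gripper":0.3}])

```text
clock: 19.85
tcp_pos: [0.5588, 0.1549, 0.1571]
orientation: [-3.103, -0.488, -0.001]
contact_force: [0.5, 0.3, -1.1]
grip_width: 0.0421
gripper_force: 61.4
```

```bash
python3 - <<'E'
from h import *
imaging.grab_frame('side')
imaging.grab_frame('side')
to(.4815,.328,.11,17.7)
E
```

```text
t 19.95 tcp [0.5561 0.1611 0.1573] yaw 18.4 | dx dy dz [ -1.82 -18.16   4.81] yaw 0.7
```

Request:
send_rows(steps=[{"dx":-0.7,"dy":-6,"dz":0,"yaw":0.6,"gripper":0.3},{"dx":-1.2,"dy":-12,"dz":1,"yaw":0.6,"gripper":0.3},{"dx":-1.8,"dy":-17,"dz":2,"yaw":0.6,"gripper":0.3},{"dx":-1.8,"dy":-18.1,"dz":4,"yaw":0.6,"gripper":0.3},{"dx":-1.8,"dy":-18.1,"dz":4.8,"yaw":0.6,"gripper":0.3}])

```text
clock: 20.58
tcp_pos: [0.4867, 0.3196, 0.1075]
orientation: [3.105, 0.47, -0.003]
contact_force: [0.1, -0.6, -1.1]
grip_width: 0.0415
gripper_force: 61.4
```

```bash
python3 - <<'E'
from h import *
imaging.grab_frame('side')
imaging.grab_frame('side')
to(.4815,.328,.085,17.7)
E
python3 pin.py 0 blue
```

```text
t 20.68 tcp [0.4878 0.3175 0.1076] yaw 17.0 | dx dy dz [-0.29 -1.2   2.26] yaw -0.7
yellow [236.9 175.5] 60 lowest row@.048 [0.5137 0.3367]
screw [264.6 154.4] 50 [0.5269 0.3219]
screw [209.  155.3] 40 [0.5147 0.3601]
hole 256.5 289.5 11.5 [0.4676 0.31  ] bbox (245, 284, 24, 13)
hole 256.0 208.0 14.1 [0.5136 0.3244] bbox (242, 198, 29, 23)
held part top z 0.09113446477260047 obs [0.4878 0.3175 0.1076]
```

Request:
send_rows(steps=[{"dx":-0.3,"dy":-1.2,"dz":0.5,"yaw":-0.7,"gripper":0.3},{"dx":-0.3,"dy":-1.2,"dz":2,"yaw":-0.7,"gripper":0.3},{"dx":-0.3,"dy":-1.2,"dz":2.6,"yaw":-0.7,"gripper":0.3},{"dx":-0.3,"dy":-1.2,"dz":2.6,"yaw":-0.7,"gripper":0.3}])

```text
clock: 21.22
tcp_pos: [0.4807, 0.3298, 0.0821]
orientation: [3.103, 0.486, -0.002]
contact_force: [0.1, 0.6, -0.2]
grip_width: 0.0415
gripper_force: 61.5
```

```bash
python3 -c "
from h import *
imaging.grab_frame('side')
to(.4815,.328,.0505,17.7)"; python3 pin.py 0 blue
```

```text
t 21.27 tcp [0.481  0.3301 0.0826] yaw 17.8 | dx dy dz [-0.01  0.22  3.21] yaw 0.1
yellow [257.6 177.9] 7 lowest row@.048 [0.5166 0.3397]
yellow [257.2 200.6] 10 lowest row@.048 [0.5041 0.3358]
screw [225.5 157.6] 63 [0.5147 0.3603]
screw [288.6 157.7] 57 [0.5269 0.3222]
hole 256.5 289.5 11.5 [0.4609 0.3225] bbox (245, 284, 24, 13)
hole 256.0 208.5 14.2 [0.5064 0.3373] bbox (242, 199, 29, 22)
held part top z 0.06607524220537048 obs [0.481  0.3301 0.0826]
```

Request:
send_rows(steps=[{"dx":0.05,"dy":0.12,"dz":0.4,"yaw":0,"gripper":0.3},{"dx":0.05,"dy":0.12,"dz":1,"yaw":0,"gripper":0.3},{"dx":0.05,"dy":0.12,"dz":1.8,"yaw":0,"gripper":0.3},{"dx":0.05,"dy":0.12,"dz":2.6,"yaw":0,"gripper":0.3},{"dx":0.05,"dy":0.12,"dz":2.8,"yaw":0,"gripper":0.3}])

```text
clock: 21.95
tcp_pos: [0.4814, 0.3292, 0.054]
orientation: [3.103, 0.487, -0.002]
contact_force: [-0.4, -0.7, 0.6]
grip_width: 0.042
gripper_force: 61.5
```

```bash
python3 - <<'E'
from h import *
imaging.grab_frame('side')
to(.4815,.328,.0505,17.7);o=status.get_obs();print(o['contact_force'],o['gripper_force'],o['grip_width'])
E
```

```text
t 22.0 tcp [0.4814 0.3292 0.0541] yaw 17.8 | dx dy dz [-0.03  0.12  0.36] yaw 0.1
[-0.02862552  0.40782847 -0.25314572] 61.45115375518799 0.04191706538176328
```

Request:
send_rows(steps=[{"dx":0,"dy":0.1,"dz":0.3,"yaw":0,"gripper":0.3},{"dx":0,"dy":0.1,"dz":0.35,"yaw":0,"gripper":0.3},{"dx":0,"dy":0.1,"dz":0.35,"yaw":0,"gripper":0.72},{"dx":0,"dy":0.1,"dz":0.35,"yaw":0,"gripper":0.72},{"dx":0,"dy":0,"dz":-6,"yaw":0,"gripper":0.72}])

```text
clock: 22.62
tcp_pos: [0.4794, 0.3272, 0.1105]
orientation: [3.099, 0.486, -0.013]
contact_force: [1.2, 0.5, 0.7]
grip_width: 0.0615
gripper_force: 0.0
```

Request:
send_rows(steps=[{"dx":-3,"dy":3,"dz":-5,"yaw":0,"gripper":0.72},{"dx":-3,"dy":8,"dz":-9,"yaw":0,"gripper":0.72},{"dx":-3,"dy":10,"dz":-10,"yaw":0,"gripper":0.72},{"dx":-3,"dy":10,"dz":-10,"yaw":0,"gripper":0.72},{"dx":-3,"dy":10,"dz":-10,"yaw":0,"gripper":0.72}])

```text
clock: 23.25
tcp_pos: [0.4832, 0.226, 0.2135]
orientation: [-3.103, -0.488, 0.001]
contact_force: [0.5, 0.8, -0.0]
grip_width: 0.0615
gripper_force: 0.0
```

```bash
python3 - <<'E'
from h import *
f=imaging.grab_frame('wrist'); np.savez('w16.npz',**f); parts(f,'blue',.034); parts(f,'blue',.010)
cv2.imwrite('pics/w16.png',f['color'][:,:,::-1])
s=imaging.grab_frame('side')['color'][190:320,140:290]
cv2.imwrite('pics/s2.png',cv2.resize(s[:,:,::-1],(690,598),interpolation=cv2.INTER_CUBIC))
E
```

```text
blue [164. 148.] [0.4818 0.3258] 79.7 45.8 18.0 holes mid [0.4807 0.3271] dist 50.5 ang 18.0
blue [398.  60.] [0.6545 0.1218] 110.7 47.1 -1.4 holes mid [0.6561 0.1198] dist 81.2 ang -1.8
blue [164. 148.] [0.4757 0.3321] 86.2 49.5 18.0 holes mid [0.4745 0.3334] dist 54.6 ang 18.0
blue [398.  60.] [0.6624 0.1115] 119.7 50.9 -1.4 holes mid [0.6641 0.1093] dist 87.8 ang -1.8
```

View pics/w16.png

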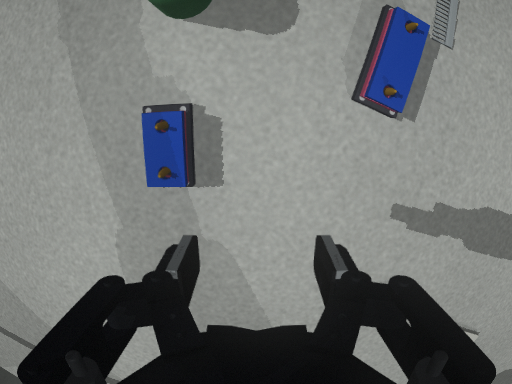

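View pics/s2.png

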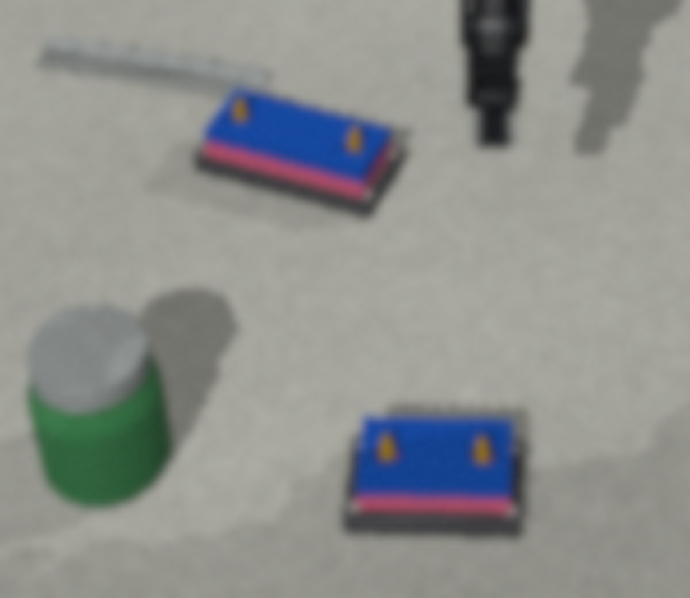

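Both stacks lie flat on their shoes with the pins showing through: wrist (164,148) and (398,60), side crop (440,460) and (300,145). The jar and comb have not been disturbed and the gripper is clear, so I'm handing in.

```bash
python3 -c "
from bench import workorder
print(workorder.hand_in())"
```

```text
the job is handed in; nothing more can be done
None
```

I packed both clamp shoes, each with its matching pink liner and then its blue plate, flat on the pins in the final pictures, and handed the job in at about 23 s; the hand-in returned no verdict.

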